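# Sticker the next layer of sanded boards

## Task

Build the next layer of the drying stack: first lay the two long loose pine stickers across both bottom boards, each straight above and in line with one of the strips underneath, then lay the long walnut board on them squarely above the bottom walnut board and the ash board squarely above the bottom ash board. Set every piece down gently, without dropping it. Leave the short walnut offcut and the short pine end where they are.

Things in the scene. Friction and masses are not known exactly. Their poses are not given: they have to be found in the camera images.
- walnut_mid (a point): Loose dark brown walnut board, 300 long x 55 wide x 20 mm thick, about 0.2 kg, at first flat on the bench. Its point is the centre of the piece, half-way up; its x axis runs along the length, y across the width, z up (either end may point either way).
- ash_mid (a point): Loose pale ash board of the same size, 300 x 55 x 20 mm, about 0.2 kg, at first flat on the bench. Its point is the centre of the piece, half-way up; its x axis runs along the length, y across the width, z up (either end may point either way).
- sticker_a_mid (a point): Loose yellow pine sticker (spacer strip), 200 long x 20 wide x 20 mm high, about 40 g, at first flat on the bench; the two stickers are alike and may change places. Its point is the centre of the piece, half-way up; its x axis runs along the length, y across the width, z up (either end may point either way).
- sticker_b_mid (a point): The other loose yellow pine sticker, the same in size and make. Its point is the centre of the piece, half-way up; its x axis runs along the length, y across the width, z up (either end may point either way).
- bearer_a_mid (a point): One of two fixed yellow pine strips, 200 x 20 x 20 mm, lying crosswise under the bottom layer of boards on a 12 mm blue-grey carrying board; its ends show about 25 mm beyond the boards and it also shows in the gap between them. The two strips lie side by side across the stack, some 170 to 220 mm apart. Top 32 mm above the bench. Its point is the centre of the piece, half-way up; its x axis runs along the length, y across the width, z up (either end may point either way).
- bearer_b_mid (a point): The other fixed pine strip under the bottom layer. Its point is the centre of the piece, half-way up; its x axis runs along the length, y across the width, z up (either end may point either way).
- low_walnut_mid (a point): Fixed dark walnut board of the bottom layer, 300 x 55 x 20 mm, lying across both bearers, top 52 mm above the bench, level. Beside it, parallel, with a gap of 40 mm, lies the fixed ash board. Its point is the centre of the piece, half-way up; its x axis runs along the length, y across the width, z up (either end may point either way).
- low_ash_mid (a point): Fixed pale ash board of the bottom layer, 300 x 55 x 20 mm, top 52 mm above the bench, level. Its point is the centre of the piece, half-way up; its x axis runs along the length, y across the width, z up (either end may point either way).
- offcut_mid (a point): Bystander: short loose offcut of dark walnut, 100 x 55 x 20 mm, lying flat on the bench beyond the stack. Its point is the centre of the piece, half-way up; its x axis runs along the length, y across the width, z up (either end may point either way).
- strip_end_mid (a point): Bystander: short loose end of pine strip, 70 x 20 x 20 mm, lying flat on the bench beyond the stack. Its point is the centre of the piece, half-way up; its x axis runs along the length, y across the width, z up (either end may point either way).

How it is judged:
On the way:
1. both stickers lie on the bottom boards, one above each bearer (((horizontal distance between sticker_a_mid and bearer_a_mid below 0.015 m and angle between the x axis of sticker_a_mid and the x axis of bearer_a_mid, either way round below 0.14 rad and height (world z) of sticker_a_mid between 0.058 and 0.066 m) or (horizontal distance between sticker_b_mid and bearer_a_mid below 0.015 m and angle between the x axis of sticker_b_mid and the x axis of bearer_a_mid, either way round below 0.14 rad and height (world z) of sticker_b_mid between 0.058 and 0.066 m)) and ((horizontal distance between sticker_a_mid and bearer_b_mid below 0.015 m and angle between the x axis of sticker_a_mid and the x axis of bearer_b_mid, either way round below 0.14 rad and height (world z) of sticker_a_mid between 0.058 and 0.066 m) or (horizontal distance between sticker_b_mid and bearer_b_mid below 0.015 m and angle between the x axis of sticker_b_mid and the x axis of bearer_b_mid, either way round below 0.14 rad and height (world z) of sticker_b_mid between 0.058 and 0.066 m))), for 0.2 s.
At the end, for the whole second after the job is handed in: A sticker lies over each bearer (centres within 15 mm from above, 0.14 rad), the walnut board over the bottom walnut and the ash over the bottom ash (15 mm, 0.12 rad); mid-heights within 4 mm of 62 mm (stickers) and 82 mm (boards); all released and at rest (all of step 1 and horizontal distance between walnut_mid and low_walnut_mid below 0.015 m and angle between the x axis of walnut_mid and the x axis of low_walnut_mid, either way round below 0.12 rad and height (world z) of walnut_mid between 0.078 and 0.086 m and horizontal distance between ash_mid and low_ash_mid below 0.015 m and angle between the x axis of ash_mid and the x axis of low_ash_mid, either way round below 0.12 rad and height (world z) of ash_mid between 0.078 and 0.086 m and linear speed of each of walnut, ash, sticker_a, sticker_b below 0.02 m/s); the robot touches nothing.
It fails at once if a board dropped or flung: faster than 0.6 m/s (a free fall of about 18 mm) with the fingers off it ((linear speed of walnut above 0.6 m/s and contact force between walnut and the fingers below 0.05 N) or (linear speed of ash above 0.6 m/s and contact force between ash and the fingers below 0.05 N)).
It fails at once if a sticker dropped or flung: faster than 0.6 m/s (a free fall of about 18 mm) with the fingers off it ((linear speed of sticker_a above 0.6 m/s and contact force between sticker_a and the fingers below 0.05 N) or (linear speed of sticker_b above 0.6 m/s and contact force between sticker_b and the fingers below 0.05 N)).
It fails at once if the walnut offcut moved more than 20 mm (distance of offcut_mid from where it was at the start of the episode above 0.02 m).
It fails at once if the short pine end moved more than 20 mm (distance of strip_end_mid from where it was at the start of the episode above 0.02 m).
It also fails if it takes over 115 s, if anything falls off the work surface, if the arm or the gripper's body presses on something with over 40 N, if the wrist force passes 120 N, or if a joint passes its speed limit or range.

## Robot

A 6-joint arm with a two-finger parallel gripper is mounted at the origin on the work surface. World frame = base frame: x ahead of the robot, y to its left, z up, the work surface at z = 0. Lengths are in m, angles in rad, forces in N, time in s.
With the tool pointing down it reaches from about 0.325 to 0.775 m from the base axis. Payload 5.5 kg.
Tool frame: the origin (TCP) lies midway between the tips of the shut fingers; the grasp point (between the pads) lies 19 mm behind it (arm.tcp_to_grasp is the distance from the TCP to the grasp point, in m); z points along the fingers, y is the direction in which the jaws open and shut (so a half turn about z gives the same grasp; the last joint's range is limited). The gripper opens to 85 mm and grips with 20 to 120 N. Pads are 22 mm wide; open, the fingers measure 114 mm over their backs; the gripper's body (76 mm by 85 mm) begins 54 mm behind the grasp point. The pads swing forward as they close: fully open they stand 13 mm farther back than shut.
Start: joints at [1.194, 0.091, 1.231, -0, 1.82, -0.057], TCP at [0.189, 0.57, 0.231] pointing down, gripper open.
Joint ranges: [-2.87, 2.87], [-0.86, 2.18], [0.17, 2.46], [-1.51, 4.65], [0.06, 2.69], [-2.65, 2.65]. Speed limits (rad/s): [2.57, 2.57, 3.01, 3.14, 3.14, 3.14].

## Interface

Orientations are given as a rotation vector (axis times angle).
In Python, from rig import get_obs, eyes, arm gives the robot as it stands.
- The arm moves only by the tool drive_tool, never from a script. Its argument "series" is a list of rows, each a list of 6 numbers: the shift along the world's x, y, z in m, then the turn, a rotation vector about the world's x, y, z in rad. In form: [[dx, dy, dz, rx, ry, rz], ...]. A call has 1 to 12 rows; each row shifts and turns the commanded pose from where the row before left it; what a row does not reach is not made up. A row lasts 1/8 s, in which the tool goes at most 62.5 mm and 10.7 degrees, less where a joint would pass 70% of its speed; a pose out of reach is approached as far as the arm can. A call is refused whole if a number of a shift passes 0.0625 or a number of a turn 0.188, either way. A call with a gripper value outside its range is refused whole. "gripper" is the finger opening in m, from 0 to 0.0854, set as the call begins (left out, the last holds). The fingers move at their own pace and stop on an object; "grip_force" is the grip in N (left out, the last holds). Time passes only in rows, so rows that do not move let the fingers close. It gives the time, the measured TCP pose, the force and the opening at its end, in the units of the state.
- get_obs(): the state, without advancing time (a new reading comes with each control period).
- eyes.camera(name): name is "side" or "top"; returns the picture (400x640x3 uint8, blue, green, red); there is no depth.
- eyes.camera_params(name): a dict with "intrinsics" (3x3 intrinsics, pixels), "pose" (4x4, takes a point from camera to world coordinates). Camera axes: x right, y up, looking along -z (the intrinsics and any distortion apply to the point x, -y, -z); pixel columns grow to the right and rows downward; lengths in m; the calibration is good to about 2 mm. A picture is of the moment at which its call begins. camera_params takes no time and is no camera call.
- arm.close_job(): hands the job in, once; it reports no verdict.
The state is a dict: "t": time; "joints": joint angles; "qvel": joint speeds; "joint_torque": joint torques, N m; "tcp_pos": TCP position; "ee_rot": TCP orientation; "force": force on the tool from outside, world axes, zero at the start; "moment": the same for the moment, N m; "grip_width": finger opening in m.
Only numpy, scipy, OpenCV 4.12 (cv2) and the standard library are available. Lean on these libraries where they do the work, as an engineer would, in place of code of your own. Each camera call takes 0.05 s, during which the arm holds its last target. There are 200 camera calls.

## Working session

There is one attempt and no reset: what is moved stays moved. The work goes in short steps, Python scripts to look and compute and a tool call to move; the robot and the scene stay as the last step left them, time stands still between calls to the robot, and variables do not carry over. Pictures are saved under pics/ and viewed, about 12 in all and at most 16, crops included, and the job is handed in when it is done.

Besides the shell and the picture viewer there is one more tool, called after ">>>" by a JSON object that holds its "api" and its "payload". drive_tool: Moves the arm, as the interface text tells. Its arguments: {"type":"object","properties":{"series":{"type":"array","items":{"type":"array","items":{"type":"number"}}},"gripper":{"type":"number"},"grip_force":{"type":"number"}},"required":["series"]}

```bash
mkdir -p pics; ls
cat > h.py <<'E'
from rig import get_obs, eyes, arm
import cv2, numpy as np
def snap(n,f):
    im=eyes.camera(n); cv2.imwrite('pics/'+f,im); return im
def px2w(n,uv,z):
    P=eyes.camera_params(n); K=np.array(P["intrinsics"]); T=np.array(P["pose"])
    d=np.linalg.inv(K)@np.array([uv[0],uv[1],1.]); d=T[:3,:3]@np.array([d[0],-d[1],-d[2]])
    o=T[:3,3]; return o+d*(z-o[2])/d[2]
def w2px(n,p):
    P=eyes.camera_params(n); K=np.array(P["intrinsics"]); T=np.array(P["pose"])
    c=T[:3,:3].T@(np.array(p)-T[:3,3]); q=K@np.array([c[0],-c[1],-c[2]]); return q[:2]/q[2]
E
python3 - <<'E'
from h import *
snap('top','t0.png');snap('side','s0.png')
for n in('top','side'):
    p=eyes.camera_params(n);print(n,p)
print(get_obs(), arm.tcp_to_grasp)
E
```

```text
pics
top {'intrinsics': array([[382.31884584,   0.        , 317.27822544],
       [  0.        , 382.31884584, 198.7649531 ],
       [  0.        ,   0.        ,   1.        ]]), 'pose': array([[ 0.00733143,  0.99564047, -0.09298555,  0.53454454],
       [-0.99977868,  0.00913194,  0.01895264,  0.00917842],
       [ 0.01971916,  0.09282602,  0.99548706,  0.99584132],
       [ 0.        ,  0.        ,  0.        ,  1.        ]])}
side {'intrinsics': array([[439.27803505,   0.        , 320.67590497],
       [  0.        , 439.27803505, 198.69218825],
       [  0.        ,   0.        ,   1.        ]]), 'pose': array([[ 0.86323073,  0.38607944, -0.32523125,  0.22493144],
       [-0.50468472,  0.64570945, -0.57302063, -0.69063808],
       [-0.01122659,  0.65878826,  0.75224463,  0.95384585],
       [ 0.        ,  0.        ,  0.        ,  1.        ]])}
{'t': 0.1, 'joints': array([ 1.19425127e+00,  9.18106084e-02,  1.23175978e+00,  2.95114031e-05,
        1.81980827e+00, -5.66846973e-02]), 'qvel': array([ 2.94672773e-04, -1.89955015e-03, -2.30016630e-03, -1.19849260e-05,
       -3.92582119e-04,  1.04529921e-03]), 'joint_torque': array([ 3.67363711e-03, -4.60218000e+01, -4.19216287e+01, -1.51244390e-04,
        1.08049673e-02,  1.00269634e-05]), 'tcp_pos': array([0.18855162, 0.5693391 , 0.23025097]), 'ee_rot': array([-5.00219353e-01, -3.10109502e+00,  2.72987293e-03]), 'force': array([ 0.20952954, -0.22967041,  0.02497707]), 'moment': array([-0.00365597,  0.01499611, -0.01326137]), 'grip_width': 0.08584836571895009} 0.0187
```

View pics/t0.png

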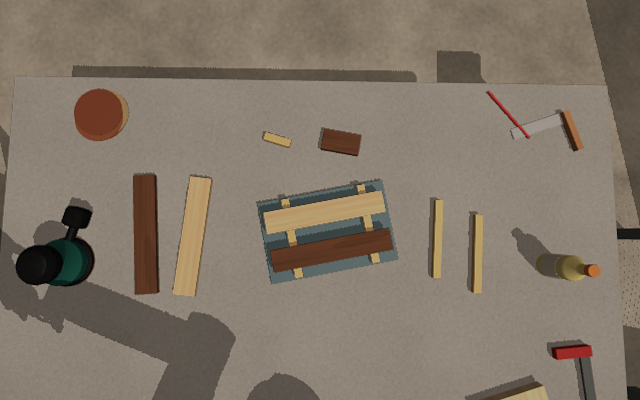

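View pics/s0.png

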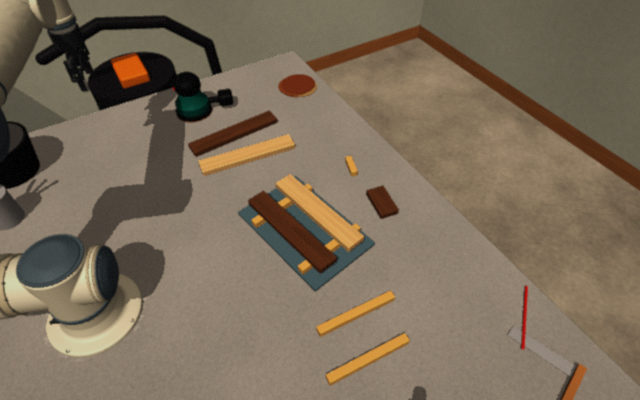

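The top picture shows walnut at (146,234), ash at (192,236), the stack at (328,231), stickers at (437,238) and (476,252), the pine end at (277,139) and the offcut at (340,141). The side view agrees with this. Next I fit box models to the colour masks.

```bash
cat >> h.py <<'E'
from scipy.optimize import minimize
S=4
def proj(n,c,yaw,L,W,z0,z1):
    R=np.array([[np.cos(yaw),-np.sin(yaw)],[np.sin(yaw),np.cos(yaw)]])
    return np.array([w2px(n,[*(np.array(c)+R@[a*L/2,b*W/2]),z]) for a in(-1,1) for b in(-1,1) for z in(z0,z1)])
def draw(m,n,c,yaw,L,W,z0,z1,v):
    q=((proj(n,c,yaw,L,W,z0,z1)+.5)*S-.5)
    cv2.fillConvexPoly(m,cv2.convexHull(np.round(q*16).astype(np.int32)),v,cv2.LINE_8,4)
def labels(im):
    b=cv2.resize(im,None,fx=S,fy=S,interpolation=cv2.INTER_CUBIC).astype(int)
    B,G,R=b[...,0],b[...,1],b[...,2]; sat=(R-B)/np.maximum(R,1)
    m=np.zeros(B.shape,np.uint8); m[(sat>.30)&(R>125)]=2; m[(sat>.30)&(R<=125)]=1   # 2 yellow, 1 dark
    return m
def fit(n,lab,render,x0,step,box):
    x,y,w,h=[v*S for v in box]; sl=np.s_[y:y+h,x:x+w]; L=lab[sl]
    def cost(p):
        m=np.zeros(lab.shape,np.uint8); render(m,n,p); return np.count_nonzero(m[sl]!=L)
    x0=np.array(x0,float)
    for k in (1,.3):
        sim=np.vstack([x0]+[x0+np.eye(len(x0))[i]*step[i]*k for i in range(len(x0))])
        r=minimize(cost,x0,method='Nelder-Mead',options=dict(initial_simplex=sim,xatol=1e-5,fatol=1)); x0=r.x
    return x0,r.fun/S/S
def piece(L,W,v,z0=0,z1=.02): 
    return lambda m,n,p: draw(m,n,p[:2],p[2],L,W,z0,z1,v)
def stack(m,n,p):  # p: x,y,yaw,s1,s2 ; walnut at -47.5mm across
    c,s=np.cos(p[2]),np.sin(p[2]); e=np.array([c,s]); f=np.array([-s,c]); o=np.array(p[:2])
    for k in p[3:5]: draw(m,n,o+e*k,p[2]+np.pi/2,.2,.02,.012,.032,2)
    draw(m,n,o+f*.0475,p[2],.3,.055,.032,.052,2); draw(m,n,o-f*.0475,p[2],.3,.055,.032,.052,1)
def boxof(n,c,yaw,L,W,pad=10,z1=.06):
    q=proj(n,c,yaw,L,W,0,z1); a=np.floor(q.min(0)-pad).astype(int).clip(0); b=np.ceil(q.max(0)+pad).astype(int); return (*a,*(np.minimum(b,[640,400])-a))
E
python3 - <<'E'
from h import *
I={'top':cv2.imread('pics/t0.png'),'side':cv2.imread('pics/s0.png')}
lab={k:labels(v) for k,v in I.items()}
cv2.imwrite('pics/lab.png',np.hstack([cv2.resize(lab['top'][:,:]*100,(400,250)),cv2.resize(lab['side']*100,(400,250))]))
def w(u):return px2w('top',u,.02)[:2]
P={'walnut':(.3,.055,1,(146,234),(135,175),(147,293)),'ash':(.3,.055,2,(192,236),(200,178),(183,295)),
'stA':(.2,.02,2,(437,238),(438,200),(436,277)),'stB':(.2,.02,2,(476,252),(477,213),(476,292)),
'off':(.1,.055,1,(340,141),(320,136),(360,147)),'end':(.07,.02,2,(277,139),(264,135),(291,144))}
for k,(L,W,v,c,a,b) in P.items():
    d=w(a)-w(b); yaw=np.arctan2(d[1],d[0]); x0=[*w(c),yaw]
    for n in('top','side'):
        r,e=fit(n,lab[n],piece(L,W,v),x0,[.006,.006,.03],boxof(n,x0[:2],yaw,L,W,5,.02)); print(k,n,r.round(4),e)
        
c=px2w('top',(328,231),.045)[:2]; d=px2w('top',(265,220),.052)-px2w('top',(384,200),.052); yaw=np.arctan2(d[1],d[0])
print(c,yaw)
for n in('top','side'):
    r,e=fit(n,lab[n],stack,[*c,yaw,-.095,.095],[.006,.006,.03,.008,.008],boxof(n,c,yaw,.3,.2)); print('stack',n,r.round(4),e)
E
```

```text
walnut top [0.5345 0.4275 0.0789] 176.8125
walnut side [0.5331 0.4289 0.0682] 1411.0Traceback (most recent call last):
  File "<stdin>", line 12, in <module>
  File "h.py", line 32, in fit
    r=minimize(cost,x0,method='Nelder-Mead',options=dict(initial_simplex=sim,xatol=1e-5,fatol=1)); x0=r.x
    res = _minimize_neldermead(fun, x0, args, callback, bounds=bounds,
                               **options)
    fxr = func(xr)
    fx = function(np.copy(x), *(wrapper_args + args))
  File "h.py", line 28, in cost
    m=np.zeros(lab.shape,np.uint8); render(m,n,p); return np.count_nonzero(m[sl]!=L)
                                    ~~~~~~^^^^^^^
  File "h.py", line 35, in <lambda>
    return lambda m,n,p: draw(m,n,p[:2],p[2],L,W,z0,z1,v)
                         ~~~~^^^^^^^^^^^^^^^^^^^^^^^^^^^^
  File "h.py", line 18, in draw
    q=((proj(n,c,yaw,L,W,z0,z1)+.5)*S-.5)
        ~~~~^^^^^^^^^^^^^^^^^^^
  File "h.py", line 16, in proj
    return np.array([w2px(n,[*(np.array(c)+R@[a*L/2,b*W/2]),z]) for a in(-1,1) for b in(-1,1) for z in(z0,z1)])
                     ~~~~^^^^^^^^^^^^^^^^^^^^^^^^^^^^^^^^^^^^^^
  File "h.py", line 10, in w2px
    P=eyes.camera_params(n); K=np.array(P["intrinsics"]); T=np.array(P["pose"])
ValueError: time passes only in moves, steps and waits
```

View pics/lab.png

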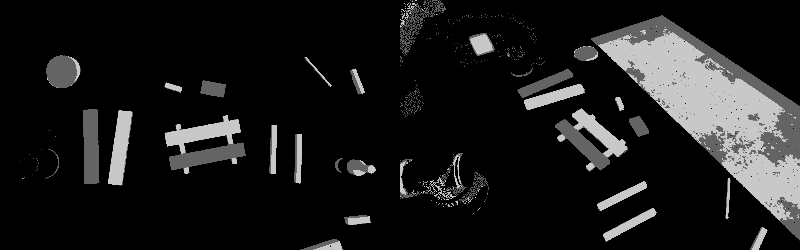

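The masks are clean, but shaded side faces come out as "dark". I'll fit on any wood colour within a dilated hull and cache the camera parameters.

```bash
cat >> h.py <<'E'
_PC={n:eyes.camera_params(n) for n in('top','side')}
_PC={n:(np.array(p["intrinsics"]),np.array(p["pose"])) for n,p in _PC.items()}
def w2px(n,p):
    K,T=_PC[n]; c=T[:3,:3].T@(np.array(p)-T[:3,3]); q=K@np.array([c[0],-c[1],-c[2]]); return q[:2]/q[2]
def fit(n,lab,render,x0,step,pad=6):
    roi=np.zeros(lab.shape,np.uint8); render(roi,n,x0)
    roi=cv2.dilate((roi>0).astype(np.uint8),np.ones((2*pad*S+1,)*2,np.uint8))
    x,y,w,h=cv2.boundingRect(roi); sl=np.s_[y:y+h,x:x+w]; L=lab[sl]; M=roi[sl]>0
    m=np.zeros(lab.shape,np.uint8)
    def cost(p):
        m[:]=0; render(m,n,p); a=m[sl]
        return np.count_nonzero((a!=L)[M])
    x0=np.array(x0,float)
    for k in (1,.3):
        sim=np.vstack([x0]+[x0+np.eye(len(x0))[i]*step[i]*k for i in range(len(x0))])
        r=minimize(cost,x0,method='Nelder-Mead',options=dict(initial_simplex=sim,xatol=1e-5,fatol=1,maxfev=250)); x0=r.x
    return x0,r.fun/S/S
E
cat > meas.py <<'E'
from h import *
I={'top':cv2.imread('pics/t0.png'),'side':cv2.imread('pics/s0.png')}
lab={k:labels(v) for k,v in I.items()}
def w(u):return px2w('top',u,.02)[:2]
P={'walnut':(.3,.055,1,(146,234),(135,175),(147,293)),'ash':(.3,.055,2,(192,236),(200,178),(183,295)),
'stA':(.2,.02,2,(437,238),(438,200),(436,277)),'stB':(.2,.02,2,(476,252),(477,213),(476,292)),
'off':(.1,.055,1,(340,141),(320,136),(360,147)),'end':(.07,.02,2,(277,139),(264,135),(291,144))}
for k,(L,W,v,c,a,b) in P.items():
    d=w(a)-w(b); yaw=np.arctan2(d[1],d[0]); x0=[*w(c),yaw]
    for n in('top','side'):
        r,e=fit(n,(lab[n]>0).astype(np.uint8),piece(L,W,1),x0,[.006,.006,.03],5); print(k,n,r.round(4),e)
c=px2w('top',(328,231),.045)[:2]; d=px2w('top',(265,220),.052)-px2w('top',(384,200),.052); yaw=np.arctan2(d[1],d[0])
print(c,yaw)
for n in('top','side'):
    # walnut lies on the robot side (-x)
    f=np.array([-np.sin(yaw),np.cos(yaw)])
    y=yaw if f[0]>0 else yaw-np.pi
    r,e=fit(n,lab[n],stack,[*c,y,-.095,.095],[.006,.006,.03,.008,.008],8); print('stack',n,r.round(4),e)
E
python3 meas.py
```

```text
walnut top [0.534  0.4288 0.0668] 151.3125
walnut side [0.5336 0.4288 0.0687] 222.5625
ash top [ 0.531   0.3081 -0.1089] 65.6875
ash side [ 0.5281  0.3088 -0.1097] 68.375
stA top [ 0.5267 -0.3188 -0.0575] 34.5
stA side [ 0.5264 -0.3177 -0.0525] 57.375
stB top [ 0.4906 -0.4215 -0.0546] 36.25
stB side [ 0.4894 -0.4202 -0.0624] 81.9375
off top [ 0.7769 -0.0695  1.3991] 41.75
off side [ 0.7769 -0.0687  1.386 ] 35.375
end top [0.7815 0.0973 1.2785] 8.25
end side [0.7803 0.0972 1.295 ] 16.875
[ 0.54331008 -0.03610918] 1.7459806102228517
stack top [ 0.5446 -0.0353 -1.3729 -0.0926  0.1039] 267.0625
stack side [ 0.5441 -0.0337 -1.3751 -0.0919  0.104 ] 372.5625
```

The two cameras agree to within 1–3 mm, so these are the targets:
- **Stack centre:** (0.5444, −0.0345)
- **Bearers:** (0.526, 0.056) and (0.565, −0.1365), with sticker yaw 0.197
- **Low walnut:** (0.498, −0.044)
- **Low ash:** (0.591, −0.025), with board yaw −1.374

The tool's grasp yaw is now −0.32. I'm moving to sticker A.

>>> {"api": "drive_tool", "payload": {"series": [[0.017,-0.0445,0,0,0,0.0133],[0.017,-0.0445,0,0,0,0.0133],[0.017,-0.0445,0,0,0,0.0133],[0.017,-0.0445,0,0,0,0.0133],[0.017,-0.0445,0,0,0,0.0133],[0.017,-0.0445,0,0,0,0.0133],[0.017,-0.0445,0,0,0,0.0133],[0.017,-0.0445,0,0,0,0.0133],[0.017,-0.0445,0,0,0,0.0133],[0.017,-0.0445,0,0,0,0.0133],[0.017,-0.0445,0,0,0,0.0133],[0.017,-0.0445,0,0,0,0.0133]], "gripper": 0.06, "grip_force": 40}}

```text
t: 1.6
tcp_pos: [0.3928, 0.0341, 0.231]
ee_rot: [-0.251, -3.132, -0.0]
force: [-0.0, -0.1, 1.0]
grip_width: 0.0599
```

>>> {"api": "drive_tool", "payload": {"series": [[0.017,-0.0445,-0.015,0,0,0.0133],[0.017,-0.0445,-0.015,0,0,0.0133],[0.017,-0.0445,-0.015,0,0,0.0133],[0.017,-0.0445,-0.015,0,0,0.0133],[0.017,-0.0445,-0.015,0,0,0.0133],[0.017,-0.0445,-0.015,0,0,0.0133],[0.017,-0.0445,-0.015,0,0,0.0133],[0.017,-0.0445,-0.015,0,0,0.0133],[0,0,0,0,0,0],[0,0,0,0,0,0]]}}

```text
t: 2.85
tcp_pos: [0.5284, -0.32, 0.1108]
ee_rot: [-0.085, -3.139, -0.002]
force: [-0.3, 0.2, 0.3]
grip_width: 0.0603
```

```bash
cat > st.py <<'E'
from h import *
from scipy.spatial.transform import Rotation as Ro
# current grasp yaw and shift to targets
T={'stA':(.5266,-.3183,-.055),'stB':(.490,-.421,-.058),'b1':(.5264,.0557,.197),'b2':(.5647,-.1365,.197),
'walnut':(.5338,.4288,.068),'ash':(.5296,.3085,-.109),'lw':(.4978,-.0438,-1.374),'la':(.5910,-.0252,-1.374)}
import sys
o=get_obs(); R=Ro.from_rotvec(o['ee_rot']).as_matrix(); p=o['tcp_pos']
yaw=np.arctan2(R[1,1],R[0,1])-np.pi/2; yaw=(yaw+np.pi/2)%np.pi-np.pi/2
print('t',round(o['t'],2),'p',p.round(4),'yaw',round(yaw,4),'toolz',R[:,2].round(3),'w',round(o['grip_width'],4),'F',np.round(o['force'],2),'q',np.round(o['joints'],2))
for k in sys.argv[1:]:
    t=T[k]; d=t[2]-yaw; d=(d+np.pi/2)%np.pi-np.pi/2
    print(k,'dxy',np.round([t[0]-p[0],t[1]-p[1]],4),'rz',round(d,4))
E
python3 st.py stA b1
```

```text
t 2.85 p [ 0.5284 -0.32    0.1108] yaw -0.0541 toolz [-0.001  0.001 -1.   ] w 0.0603 F [-0.29  0.21  0.33] q [-0.6   0.15  1.38  0.    1.61 -2.12]
stA dxy [-0.0018  0.0017] rz -0.0009
b1 dxy [-0.002   0.3757] rz 0.2511
```

>>> {"api": "drive_tool", "payload": {"series": [[-0.002,0.002,-0.025,0,0,0],[0,0,-0.025,0,0,0],[0,0,-0.025,0,0,0],[0,0,-0.02,0,0,0],[0,0,-0.011,0,0,0],[0,0,0,0,0,0],[0,0,0,0,0,0]]}}

```text
t: 3.72
tcp_pos: [0.5272, -0.3187, 0.0065]
ee_rot: [0.084, 3.139, -0.002]
force: [0.5, 0.3, 0.6]
grip_width: 0.0603
```

>>> {"api": "drive_tool", "payload": {"series": [[0,0,0,0,0,0],[0,0,0,0,0,0],[0,0,0,0,0,0],[0,0,0,0,0,0],[0,0,0,0,0,0],[0,0,0,0,0,0]], "gripper": 0.0}}

```text
t: 4.47
tcp_pos: [0.527, -0.3187, 0.006]
ee_rot: [0.085, 3.139, -0.001]
force: [0.8, -0.4, 5.0]
grip_width: 0.0188
```

```bash
python3 st.py b1; python3 -c "
from h import *
im=snap('side','s1.png');cv2.imwrite('pics/s1c.png',cv2.resize(im[200:400,200:460],None,fx=3,fy=3))"
```

```text
t 4.47 p [ 0.527  -0.3187  0.006 ] yaw -0.0539 toolz [ 0.001 -0.001 -1.   ] w 0.0188 F [ 0.76 -0.36  4.97] q [-0.6   0.2   1.51 -0.    1.43 -2.12]
b1 dxy [-0.0006  0.3744] rz 0.2509
```

View pics/s1c.png

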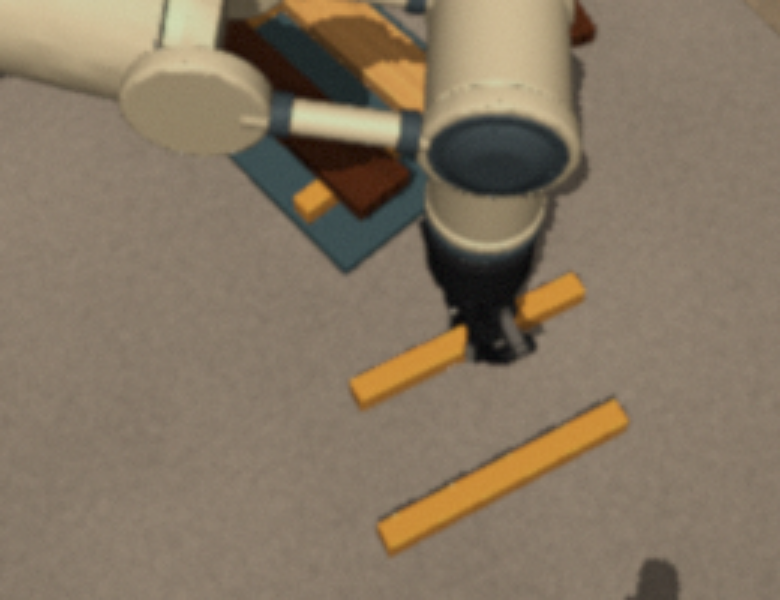

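The crop shows sticker A gripped near its middle, at about (490,330), with an opening of 18.8 mm. I'm lifting it and carrying it to bearer 1.

>>> {"api": "drive_tool", "payload": {"series": [[0,0,0.025,0,0,0],[0,0,0.04,0,0,0],[0,0,0.04,0,0,0],[0,0.02,0.02,0,0,0.025],[0,0.04,0,0,0,0.025],[0,0.045,0,0,0,0.03],[0,0.045,0,0,0,0.03],[0,0.045,0,0,0,0.03],[0,0.045,0,0,0,0.03],[0,0.045,0,0,0,0.03],[0,0.045,0,0,0,0.03],[0,0.03,0,0,0,0.02]]}}

```text
t: 6.02
tcp_pos: [0.5251, 0.0447, 0.1286]
ee_rot: [0.314, -3.123, -0.002]
force: [-0.1, -0.4, -0.2]
grip_width: 0.0191
```

>>> {"api": "drive_tool", "payload": {"series": [[0,0.014,0,0,0,0],[0,0,0,0,0,0],[0,0,0,0,0,0],[0,0,0,0,0,0]]}}

```text
t: 6.52
tcp_pos: [0.5267, 0.0545, 0.1302]
ee_rot: [0.305, -3.127, 0.0]
force: [1.1, 0.5, 0.2]
grip_width: 0.019
```

```bash
python3 st.py b1; python3 -c "
from h import *
im=snap('side','s2.png');cv2.imwrite('pics/s2c.png',cv2.resize(im[100:300,200:460],None,fx=3,fy=3))"
```

```text
t 6.53 p [0.5267 0.0545 0.1302] yaw 0.1946 toolz [-0. -0. -1.] w 0.019 F [1.07 0.45 0.22] q [ 0.04 -0.1   1.6  -0.    1.64 -1.73]
b1 dxy [-0.0003  0.0012] rz 0.0024
```

View pics/s2c.png

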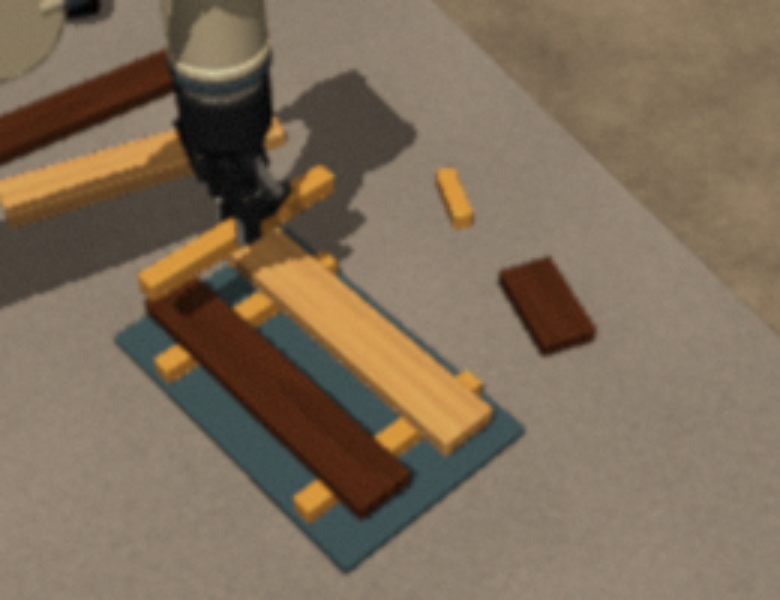

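The sticker is held level above bearer 1. I'm lowering it to TCP z ≈ 0.058, checking contact, then releasing.

>>> {"api": "drive_tool", "payload": {"series": [[0,0.001,-0.025,0,0,0.002],[0,0,-0.025,0,0,0],[0,0,-0.012,0,0,0],[0,0,-0.005,0,0,0],[0,0,-0.003,0,0,0],[0,0,-0.0015,0,0,0],[0,0,-0.001,0,0,0],[0,0,0,0,0,0],[0,0,0,0,0,0]]}}

```text
t: 7.7
tcp_pos: [0.5267, 0.0566, 0.058]
ee_rot: [-0.311, 3.126, -0.0]
force: [-1.4, 0.3, 0.9]
grip_width: 0.0188
```

```bash
python3 st.py b1
```

```text
t 7.7 p [0.5267 0.0566 0.058 ] yaw 0.1983 toolz [ 0. -0. -1.] w 0.0188 F [-1.36  0.29  0.92] q [ 0.04 -0.06  1.69 -0.    1.51 -1.73]
b1 dxy [-0.0003 -0.0009] rz -0.0013
```

>>> {"api": "drive_tool", "payload": {"series": [[0,0,-0.001,0,0,0],[0,0,0,0,0,0]]}}

```text
t: 7.95
tcp_pos: [0.5268, 0.0566, 0.058]
ee_rot: [-0.311, 3.125, -0.0]
force: [-3.4, -0.1, 6.1]
grip_width: 0.0191
```

>>> {"api": "drive_tool", "payload": {"series": [[0,0,0,0,0,0],[0,0,0,0,0,0],[0,0,0,0,0,0]], "gripper": 0.05}}

```text
t: 8.32
tcp_pos: [0.5265, 0.0566, 0.0565]
ee_rot: [0.311, -3.126, -0.0]
force: [-0.1, -0.9, -0.3]
grip_width: 0.05
```

>>> {"api": "drive_tool", "payload": {"series": [[0,0,0.02,0,0,0],[0,0,0.03,0,0,0],[0,-0.01,0.03,0,0,0],[0,-0.04,0,0,0,-0.025],[0,-0.05,0,0,0,-0.03],[0,-0.05,0,0,0,-0.03],[0,-0.05,0,0,0,-0.03],[0,-0.05,0,0,0,-0.03],[0,-0.05,0,0,0,-0.03],[0,-0.05,0,0,0,-0.03],[0,-0.05,0,0,0,-0.03],[0,-0.05,0,0,0,-0.02]]}}

```text
t: 9.82
tcp_pos: [0.5268, -0.3953, 0.1386]
ee_rot: [0.09, 3.139, -0.002]
force: [0.7, -0.2, 0.9]
grip_width: 0.0497
```

>>> {"api": "drive_tool", "payload": {"series": [[-0.018,-0.026,0,0,0,0],[-0.018,0,0,0,0,0],[0,0,-0.02,0,0,0],[0,0,0,0,0,0],[0,0,0,0,0,0]]}}

```text
t: 10.45
tcp_pos: [0.4912, -0.4187, 0.1165]
ee_rot: [-0.088, -3.14, -0.001]
force: [0.3, -0.8, 0.2]
grip_width: 0.0501
```

```bash
python3 st.py stB b2
```

```text
t 10.45 p [ 0.4912 -0.4187  0.1165] yaw -0.0557 toolz [-0.     0.001 -1.   ] w 0.0501 F [ 0.35 -0.82  0.15] q [-0.76  0.22  1.29  0.    1.63 -2.27]
stB dxy [-0.0012 -0.0023] rz -0.0023
b2 dxy [0.0735 0.2822] rz 0.2527
```

>>> {"api": "drive_tool", "payload": {"series": [[-0.001,-0.0015,-0.03,0,0,-0.002],[0,0,-0.03,0,0,0],[0,0,-0.025,0,0,0],[0,0,-0.015,0,0,0],[0,0,-0.0105,0,0,0],[0,0,0,0,0,0],[0,0,0,0,0,0]]}}

```text
t: 11.32
tcp_pos: [0.4902, -0.4214, 0.0075]
ee_rot: [0.092, 3.139, -0.002]
force: [-1.0, 0.2, -0.5]
grip_width: 0.0501
```

>>> {"api": "drive_tool", "payload": {"series": [[0,0,0,0,0,0],[0,0,0,0,0,0],[0,0,0,0,0,0],[0,0,0,0,0,0],[0,0,0,0,0,0]], "gripper": 0.0}}

```text
t: 11.95
tcp_pos: [0.49, -0.4214, 0.0073]
ee_rot: [0.092, 3.139, -0.002]
force: [0.8, -0.2, 5.8]
grip_width: 0.0188
```

>>> {"api": "drive_tool", "payload": {"series": [[0,0,0.025,0,0,0],[0,0,0.04,0,0,0],[0,0,0.04,0,0,0],[0.005,0.02,0.015,0,0,0.015],[0.011,0.042,0,0,0,0.04],[0.011,0.042,0,0,0,0.04],[0.011,0.042,0,0,0,0.04],[0.011,0.042,0,0,0,0.04],[0.011,0.042,0,0,0,0.04],[0.011,0.04,0,0,0,0.03],[0.003,0.013,0,0,0,0.01],[0,0,0,0,0,0]]}}

```text
t: 13.45
tcp_pos: [0.5632, -0.1367, 0.1251]
ee_rot: [0.311, -3.124, -0.001]
force: [-0.4, -0.3, 0.3]
grip_width: 0.0188
```

>>> {"api": "drive_tool", "payload": {"series": [[0,0,0,0,0,0],[0,0,0,0,0,0]]}}

```text
t: 13.7
tcp_pos: [0.5633, -0.1391, 0.1261]
ee_rot: [0.305, -3.126, 0.0]
force: [-0.3, 0.4, -0.5]
grip_width: 0.019
```

```bash
python3 st.py b2; python3 -c "
from h import *
im=snap('side','s3.png');cv2.imwrite('pics/s3c.png',cv2.resize(im[100:300,200:460],None,fx=3,fy=3))"
```

```text
t 13.7 p [ 0.5633 -0.1391  0.1261] yaw 0.1944 toolz [-0. -0. -1.] w 0.019 F [-0.28  0.35 -0.46] q [-0.3   0.04  1.47 -0.    1.63 -2.07]
b2 dxy [0.0014 0.0026] rz 0.0026
```

View pics/s3c.png

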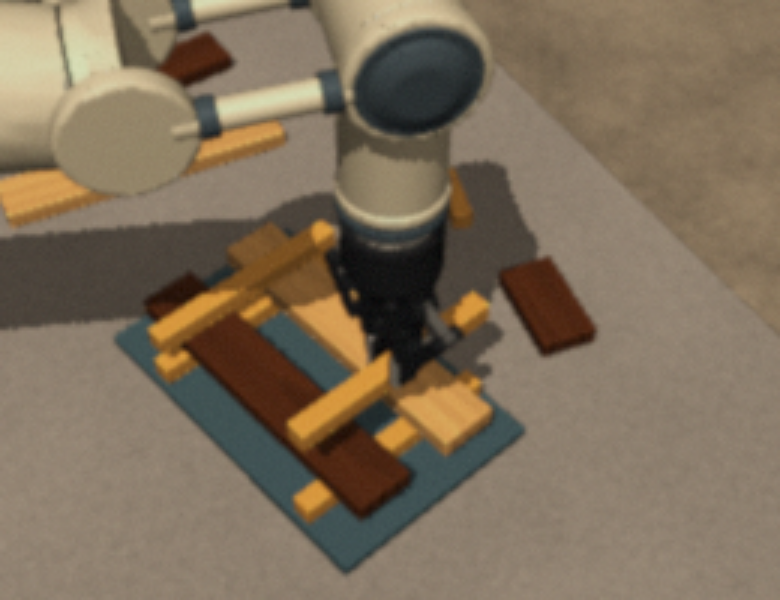

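Sticker 1 lies over bearer 1, and sticker B is held over bearer 2. Lowering it to z ≈ 0.059.

>>> {"api": "drive_tool", "payload": {"series": [[0.001,0.002,-0.025,0,0,0.002],[0,0,-0.025,0,0,0],[0,0,-0.009,0,0,0],[0,0,-0.004,0,0,0],[0,0,-0.002,0,0,0],[0,0,-0.0015,0,0,0],[0,0,-0.001,0,0,0],[0,0,0,0,0,0],[0,0,0,0,0,0]]}}

```text
t: 14.88
tcp_pos: [0.565, -0.136, 0.0593]
ee_rot: [-0.311, 3.125, -0.001]
force: [0.9, 0.6, 1.7]
grip_width: 0.0189
```

```bash
python3 st.py b2
```

```text
t 14.88 p [ 0.565  -0.136   0.0593] yaw 0.1983 toolz [ 0.001 -0.    -1.   ] w 0.0189 F [0.94 0.57 1.75] q [-0.29  0.07  1.55 -0.    1.51 -2.06]
b2 dxy [-0.0003 -0.0005] rz -0.0013
```

>>> {"api": "drive_tool", "payload": {"series": [[0,0,-0.001,0,0,0],[0,0,0,0,0,0]]}}

```text
t: 15.12
tcp_pos: [0.565, -0.136, 0.0593]
ee_rot: [-0.311, 3.125, -0.001]
force: [-1.9, 0.4, 6.7]
grip_width: 0.0192
```

>>> {"api": "drive_tool", "payload": {"series": [[0,0,0,0,0,0],[0,0,0,0,0,0],[0,0,0,0,0,0]], "gripper": 0.05}}

```text
t: 15.5
tcp_pos: [0.5644, -0.1358, 0.0573]
ee_rot: [0.311, -3.126, -0.0]
force: [0.2, 0.1, 0.8]
grip_width: 0.0499
```

>>> {"api": "drive_tool", "payload": {"series": [[0,0,0.02,0,0,0],[0,0,0.03,0,0,0],[0,0,0.04,0,0,0],[0,0.03,0.01,0,0,0],[0,0.05,0,0,0,-0.01],[-0.004,0.055,0,0,0,-0.02],[-0.004,0.055,0,0,0,-0.02],[-0.004,0.055,0,0,0,-0.02],[-0.004,0.055,0,0,0,-0.02],[-0.004,0.055,0,0,0,-0.02],[-0.004,0.055,0,0,0,-0.02],[-0.004,0.055,0,0,0,0]]}}

```text
t: 17.0
tcp_pos: [0.5366, 0.331, 0.1597]
ee_rot: [-0.107, 3.138, 0.001]
force: [0.3, 0.4, 0.6]
grip_width: 0.0499
```

>>> {"api": "drive_tool", "payload": {"series": [[-0.003,0.055,0,0,0,0],[0,0.045,0,0,0,0],[0,0,-0.04,0,0,0],[0,0,0,0,0,0],[0,0,0,0,0,0]], "gripper": 0.085}}

```text
t: 17.62
tcp_pos: [0.5341, 0.4288, 0.1196]
ee_rot: [-0.106, 3.139, 0.001]
force: [-0.7, -0.7, 0.6]
grip_width: 0.0852
```

```bash
python3 st.py walnut
python3 - <<'E'
from h import *
im=snap('side','s4.png')
snap('top','t4.png')
cv2.imwrite('pics/s4c.png',cv2.resize(im[80:300,170:460],None,fx=2.7,fy=2.7))
# sticker fit in side view
lab=labels(im)
for n,x,z in(('s1',(.5267,.0566),.052),('s2',(.565,-.136),.052)):
    pass
E
```

```text
t 17.62 p [0.5341 0.4288 0.1196] yaw 0.0675 toolz [ 0.001  0.001 -1.   ] w 0.0852 F [-0.74 -0.68  0.59] q [ 0.63  0.33  1.16 -0.    1.65 -1.01]
walnut dxy [-0.0003  0.    ] rz 0.0005
```

View pics/s4c.png

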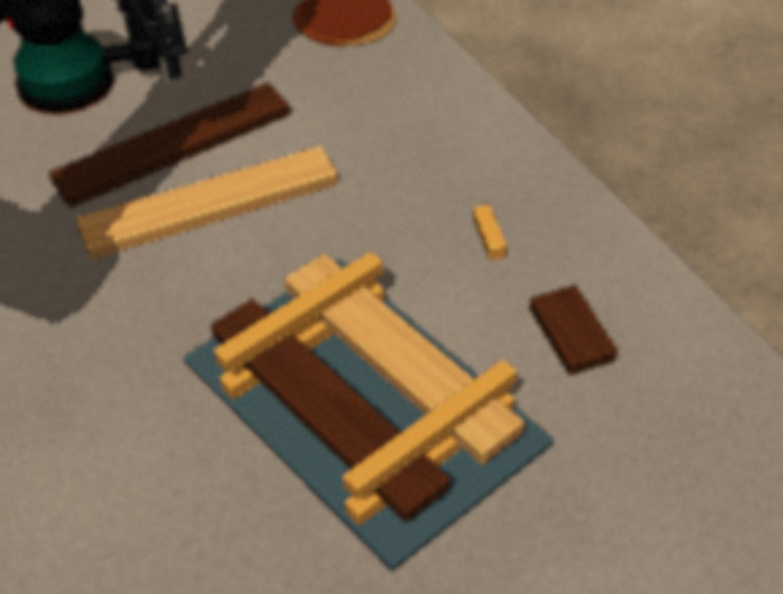

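```bash
python3 -c "
from h import *
print(w2px('side',[.534,.4288,.12]),w2px('side',[.534,.4288,.01]),w2px('top',[.534,.4288,.12]))
cv2.imwrite('pics/t4c.png',cv2.resize(cv2.imread('pics/t4.png')[100:320,90:420],None,fx=2.4,fy=2.4))"
```

```text
[228.02167386 104.74687238] [233.67554685 132.0245487 ] [123.96753406 233.28934104]
```

View pics/t4c.png

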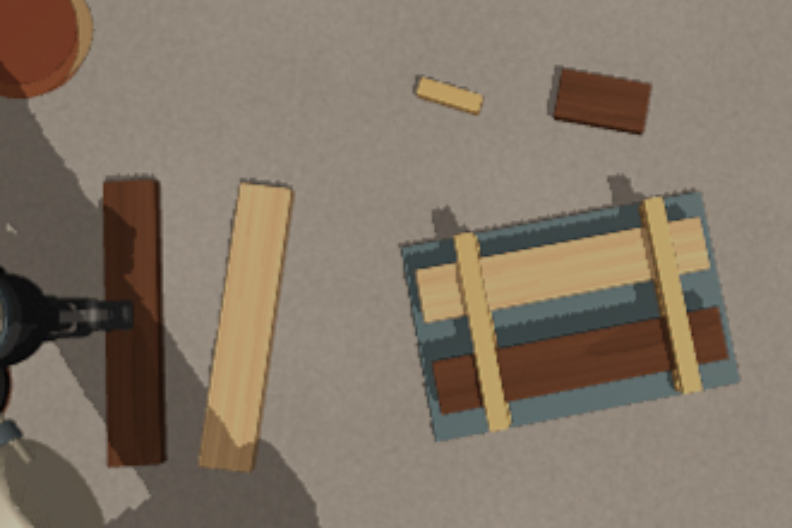

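The stickers cover both bearers and the gripper is over the walnut. I'm descending to z ≈ 0.002 and gripping.

>>> {"api": "drive_tool", "payload": {"series": [[0,0,-0.03,0,0,0],[0,0,-0.03,0,0,0],[0,0,-0.025,0,0,0],[0,0,-0.02,0,0,0],[0,0,-0.01,0,0,0],[0,0,-0.003,0,0,0],[0,0,0,0,0,0],[0,0,0,0,0,0]]}}

```text
t: 18.73
tcp_pos: [0.5342, 0.4295, 0.001]
ee_rot: [-0.107, 3.138, 0.002]
force: [-0.4, 0.4, 0.5]
grip_width: 0.0851
```

>>> {"api": "drive_tool", "payload": {"series": [[0,0,0,0,0,0],[0,0,0,0,0,0],[0,0,0,0,0,0],[0,0,0,0,0,0],[0,0,0,0,0,0]], "gripper": 0.0, "grip_force": 60}}

```text
t: 19.35
tcp_pos: [0.5341, 0.4294, 0.0007]
ee_rot: [-0.107, 3.139, 0.001]
force: [0.2, -0.6, 6.0]
grip_width: 0.0533
```

```bash
python3 st.py walnut lw
```

```text
t 19.35 p [0.5341 0.4294 0.0007] yaw 0.0682 toolz [ 0.001  0.001 -1.   ] w 0.0533 F [ 0.17 -0.55  5.99] q [ 0.63  0.39  1.3  -0.    1.45 -1.01]
walnut dxy [-0.0003 -0.0006] rz -0.0002
lw dxy [-0.0363 -0.4732] rz -1.4422
```

>>> {"api": "drive_tool", "payload": {"series": [[0,0,0.015,0,0,0],[0,0,0.03,0,0,0],[0,0,0.04,0,0,0],[0,0,0.04,0,0,0],[0,0,0.035,0,0,0],[0,0,0,0,0,0]]}}

```text
t: 20.1
tcp_pos: [0.5347, 0.4299, 0.1642]
ee_rot: [-0.107, 3.134, 0.006]
force: [1.0, 0.0, -1.7]
grip_width: 0.0534
```

>>> {"api": "drive_tool", "payload": {"series": [[-0.003,-0.02,0,0,0,-0.06],[-0.003,-0.04,0,0,0,-0.12],[-0.003,-0.042,0,0,0,-0.13],[-0.003,-0.042,0,0,0,-0.13],[-0.003,-0.042,0,0,0,-0.13],[-0.003,-0.042,0,0,0,-0.13],[-0.003,-0.042,0,0,0,-0.13],[-0.003,-0.042,0,0,0,-0.13],[-0.003,-0.042,0,0,0,-0.13],[-0.003,-0.042,0,0,0,-0.13],[-0.003,-0.042,0,0,0,-0.12],[-0.003,-0.033,0,0,0,-0.1]]}}

```text
t: 21.6
tcp_pos: [0.4964, -0.0434, 0.1572]
ee_rot: [-1.993, -2.424, 0.003]
force: [1.0, -0.3, -0.8]
grip_width: 0.0537
```

>>> {"api": "drive_tool", "payload": {"series": [[0,0,0,0,0,0],[0,0,0,0,0,0],[0,0,0,0,0,0],[0,0,0,0,0,0]]}}

```text
t: 22.1
tcp_pos: [0.4977, -0.0411, 0.1596]
ee_rot: [-1.987, -2.433, 0.0]
force: [-0.3, -0.5, -1.9]
grip_width: 0.0536
```

```bash
python3 st.py lw; python3 -c "
from h import *
im=snap('side','s5.png');cv2.imwrite('pics/s5c.png',cv2.resize(im[100:300,200:460],None,fx=3,fy=3))"
```

```text
t 22.1 p [ 0.4977 -0.0411  0.1596] yaw -1.37 toolz [-0.  0. -1.] w 0.0536 F [-0.33 -0.45 -1.91] q [-0.15 -0.18  1.62  0.    1.7  -0.35]
lw dxy [ 0.0001 -0.0027] rz -0.004
```

View pics/s5c.png

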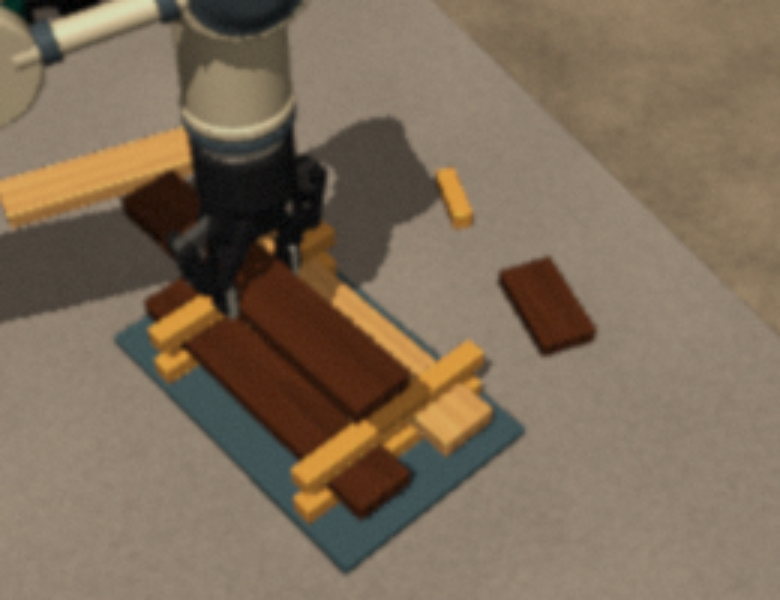

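The walnut board is held level and parallel above the bottom walnut. Lowering it to about 0.073.

>>> {"api": "drive_tool", "payload": {"series": [[0,-0.002,-0.025,0,0,-0.003],[0,0,-0.025,0,0,0],[0,0,-0.018,0,0,0],[0,0,-0.008,0,0,0],[0,0,-0.004,0,0,0],[0,0,-0.002,0,0,0],[0,0,-0.0015,0,0,0],[0,0,-0.001,0,0,0],[0,0,0,0,0,0],[0,0,0,0,0,0]]}}

```text
t: 23.4
tcp_pos: [0.4977, -0.0439, 0.0754]
ee_rot: [1.993, 2.428, 0.0]
force: [0.3, -0.7, -1.8]
grip_width: 0.0534
```

```bash
python3 st.py lw
```

```text
t 23.4 p [ 0.4977 -0.0439  0.0754] yaw -1.3748 toolz [ 0. -0. -1.] w 0.0534 F [ 0.3  -0.7  -1.76] q [-0.16 -0.16  1.75 -0.    1.55 -0.35]
lw dxy [0.0001 0.0001] rz 0.0008
```

>>> {"api": "drive_tool", "payload": {"series": [[0,0,-0.001,0,0,0],[0,0,-0.001,0,0,0],[0,0,-0.001,0,0,0],[0,0,0,0,0,0]]}}

```text
t: 23.9
tcp_pos: [0.4977, -0.0439, 0.0727]
ee_rot: [1.993, 2.428, 0.0]
force: [-1.7, 0.1, 1.3]
grip_width: 0.0533
```

The force moved from −1.8 to +1.3 N, so the board is resting. I'm releasing it, lifting, and going to the ash.

>>> {"api": "drive_tool", "payload": {"series": [[0,0,0,0,0,0],[0,0,0,0,0,0],[0,0,0,0,0,0]], "gripper": 0.075}}

```text
t: 24.28
tcp_pos: [0.4977, -0.0439, 0.0723]
ee_rot: [1.993, 2.428, 0.0]
force: [0.2, -0.3, -0.3]
grip_width: 0.0753
```

>>> {"api": "drive_tool", "payload": {"series": [[0,0,0.015,0,0,0],[0,0,0.03,0,0,0],[0,0,0.035,0,0,0],[0.002,0.03,0.01,0,0,0.08],[0.004,0.04,0,0,0,0.15],[0.004,0.042,0,0,0,0.15],[0.004,0.042,0,0,0,0.15],[0.004,0.042,0,0,0,0.15],[0.004,0.042,0,0,0,0.15],[0.004,0.042,0,0,0,0.15],[0.004,0.042,0,0,0,0.15],[0.002,0.03,0,0,0,0.135]]}}

```text
t: 25.78
tcp_pos: [0.5297, 0.31, 0.1634]
ee_rot: [0.164, 3.136, 0.001]
force: [-0.2, 0.3, 0.2]
grip_width: 0.0753
```

>>> {"api": "drive_tool", "payload": {"series": [[0,0,-0.03,0,0,0],[0,0,-0.015,0,0,0],[0,0,0,0,0,0],[0,0,0,0,0,0]], "gripper": 0.085}}

```text
t: 26.28
tcp_pos: [0.5302, 0.3079, 0.1187]
ee_rot: [0.173, 3.135, 0.001]
force: [0.1, -0.7, 0.7]
grip_width: 0.0851
```

```bash
python3 st.py ash; python3 -c "
from h import *
im=snap('side','s6.png');cv2.imwrite('pics/s6c.png',cv2.resize(im[80:300,170:460],None,fx=2.7,fy=2.7))"
```

```text
t 26.27 p [0.5302 0.3079 0.1187] yaw -0.1105 toolz [ 0.001  0.001 -1.   ] w 0.0851 F [ 0.15 -0.73  0.71] q [ 0.47  0.13  1.39 -0.    1.62 -0.99]
ash dxy [-0.0006  0.0006] rz 0.0015
```

View pics/s6c.png

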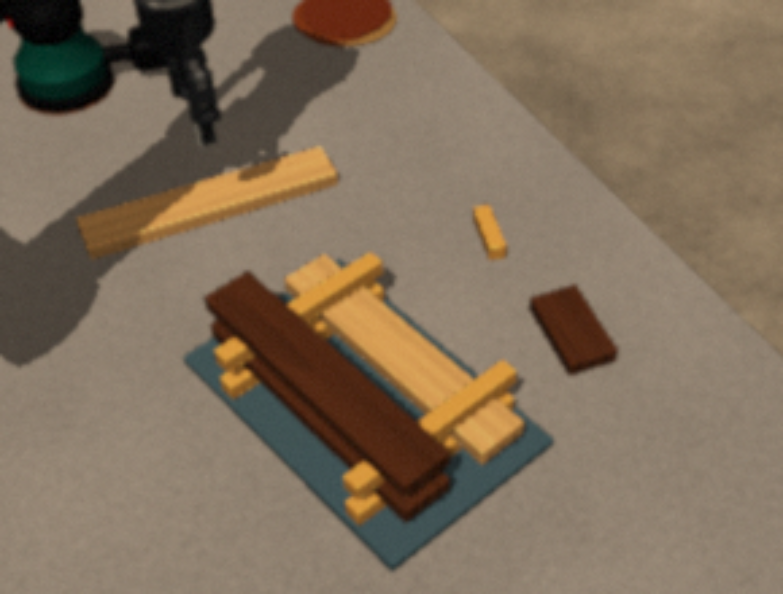

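The walnut board sits well on the stickers. Now I grip the ash.

>>> {"api": "drive_tool", "payload": {"series": [[0,0,-0.03,0,0,0],[0,0,-0.03,0,0,0],[0,0,-0.025,0,0,0],[0,0,-0.02,0,0,0],[0,0,-0.009,0,0,0],[0,0,-0.003,0,0,0],[0,0,0,0,0,0],[0,0,0,0,0,0]]}}

```text
t: 27.32
tcp_pos: [0.5302, 0.3084, 0.0014]
ee_rot: [0.172, 3.135, 0.001]
force: [0.3, -0.0, -0.1]
grip_width: 0.0852
```

>>> {"api": "drive_tool", "payload": {"series": [[0,0,0,0,0,0],[0,0,0,0,0,0],[0,0,0,0,0,0],[0,0,0,0,0,0],[0,0,0,0,0,0]], "gripper": 0.0}}

```text
t: 27.95
tcp_pos: [0.5301, 0.3083, 0.0011]
ee_rot: [0.172, 3.136, 0.001]
force: [-0.9, -0.9, 4.9]
grip_width: 0.0534
```

>>> {"api": "drive_tool", "payload": {"series": [[0,0,0.015,0,0,0],[0,0,0.03,0,0,0],[0,0,0.04,0,0,0],[0,0,0.04,0,0,0],[0,0,0.035,0,0,0],[0,0,0,0,0,0]]}}

```text
t: 28.7
tcp_pos: [0.5308, 0.3088, 0.1641]
ee_rot: [0.172, 3.131, 0.005]
force: [0.2, -0.5, -2.4]
grip_width: 0.0537
```

```bash
python3 st.py la
```

```text
t 28.7 p [0.5308 0.3088 0.1641] yaw -0.1098 toolz [ 0.006  0.003 -1.   ] w 0.0537 F [ 0.24 -0.5  -2.4 ] q [ 0.47  0.12  1.32  0.    1.7  -0.99]
la dxy [ 0.0602 -0.334 ] rz -1.2642
```

>>> {"api": "drive_tool", "payload": {"series": [[0.003,-0.015,0,0,0,-0.06],[0.005,-0.028,0,0,0,-0.1],[0.0055,-0.03,0,0,0,-0.115],[0.0055,-0.03,0,0,0,-0.115],[0.0055,-0.03,0,0,0,-0.115],[0.0055,-0.03,0,0,0,-0.115],[0.0055,-0.03,0,0,0,-0.115],[0.0055,-0.03,0,0,0,-0.115],[0.0055,-0.03,0,0,0,-0.115],[0.0055,-0.03,0,0,0,-0.115],[0.005,-0.03,0,0,0,-0.1],[0.0035,-0.021,0,0,0,-0.084]]}}

```text
t: 30.2
tcp_pos: [0.5887, -0.0282, 0.1568]
ee_rot: [-1.998, -2.419, 0.005]
force: [0.0, 0.3, -1.6]
grip_width: 0.0537
```

>>> {"api": "drive_tool", "payload": {"series": [[0,0,0,0,0,0],[0,0,0,0,0,0],[0,0,0,0,0,0],[0,0,0,0,0,0]]}}

```text
t: 30.7
tcp_pos: [0.59, -0.0253, 0.1602]
ee_rot: [-1.991, -2.43, 0.0]
force: [-0.1, -0.2, -3.0]
grip_width: 0.0536
```

```bash
python3 st.py la; python3 -c "
from h import *
im=snap('side','s7.png');cv2.imwrite('pics/s7c.png',cv2.resize(im[100:300,200:460],None,fx=3,fy=3))"
```

```text
t 30.7 p [ 0.59   -0.0253  0.1602] yaw -1.3727 toolz [-0.  0. -1.] w 0.0536 F [-0.09 -0.16 -3.03] q [-0.1   0.06  1.39  0.    1.69 -0.3 ]
la dxy [0.001  0.0001] rz -0.0013
```

View pics/s7c.png

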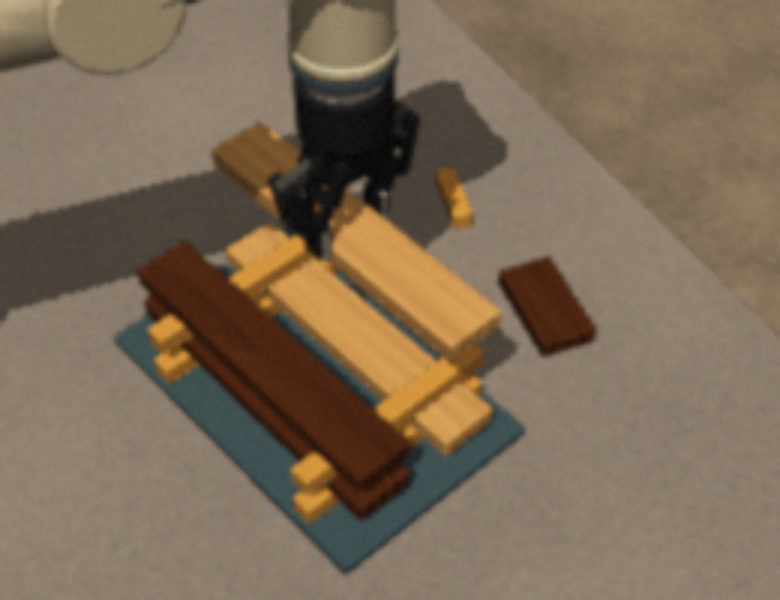

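The ash board is level above the bottom ash. Lowering it to 0.073.

>>> {"api": "drive_tool", "payload": {"series": [[0.001,0,-0.025,0,0,-0.001],[0,0,-0.025,0,0,0],[0,0,-0.018,0,0,0],[0,0,-0.008,0,0,0],[0,0,-0.004,0,0,0],[0,0,-0.003,0,0,0],[0,0,-0.0015,0,0,0],[0,0,-0.001,0,0,0],[0,0,-0.001,0,0,0],[0,0,-0.0005,0,0,0],[0,0,0,0,0,0],[0,0,0,0,0,0]]}}

```text
t: 32.25
tcp_pos: [0.5912, -0.0259, 0.0733]
ee_rot: [1.993, 2.428, 0.0]
force: [0.2, 0.6, -2.2]
grip_width: 0.0536
```

```bash
python3 st.py la
```

```text
t 32.25 p [ 0.5912 -0.0259  0.0733] yaw -1.3747 toolz [ 0.  0. -1.] w 0.0536 F [ 0.24  0.63 -2.15] q [-0.1   0.1   1.51  0.    1.54 -0.3 ]
la dxy [-0.0002  0.0007] rz 0.0007
```

>>> {"api": "drive_tool", "payload": {"series": [[0,0,-0.001,0,0,0],[0,0,-0.0005,0,0,0],[0,0,0,0,0,0]]}}

```text
t: 32.62
tcp_pos: [0.5913, -0.0259, 0.0731]
ee_rot: [1.993, 2.428, 0.001]
force: [-3.9, 0.6, 5.0]
grip_width: 0.0537
```

The force rose to +5 N, so the board is in contact. I'm releasing it, lifting and clearing off.

>>> {"api": "drive_tool", "payload": {"series": [[0,0,0,0,0,0],[0,0,0,0,0,0],[0,0,0,0,0,0]], "gripper": 0.075}}

```text
t: 33.0
tcp_pos: [0.5912, -0.0259, 0.0716]
ee_rot: [-1.993, -2.428, 0.0]
force: [0.9, 0.4, -0.5]
grip_width: 0.075
```

>>> {"api": "drive_tool", "payload": {"series": [[0,0,0.015,0,0,0],[0,0,0.03,0,0,0],[0,0,0.04,0,0,0],[-0.01,0.03,0.02,0,0,0],[-0.01,0.05,0,0,0,0],[-0.01,0.055,0,0,0,0],[-0.01,0.055,0,0,0,0],[-0.01,0.055,0,0,0,0],[-0.01,0.055,0,0,0,0],[-0.01,0.055,0,0,0,0],[0,0.04,0,0,0,0],[0,0,0,0,0,0]]}}

```text
t: 34.5
tcp_pos: [0.5203, 0.3719, 0.1773]
ee_rot: [-1.988, -2.432, -0.001]
force: [0.0, 0.7, 0.5]
grip_width: 0.0751
```

```bash
python3 st.py
python3 - <<'E'
from h import *
I={'side':snap('side','s8.png'),'top':snap('top','t8.png')}
a=cv2.resize(I['side'][100:300,200:460],None,fx=2,fy=2); b=cv2.resize(I['top'][100:300,200:460],None,fx=1,fy=1)
b=cv2.resize(I['top'][120:320,240:420],None,fx=1.5,fy=2)
cv2.imwrite('pics/f8.png',np.hstack([a,b]))
for n in I:
    l=labels(I[n]); d=(l==1).astype(np.uint8); y=(l>0).astype(np.uint8)
    # joint model of the top layer: walnut & ash boards over everything, low stack as found
    base=[.5444,-.0345,-1.374,-.092,.104]
    def rend(m,n,p):
        stack(m,n,base)
        for q,k in((p[6:9],2),(p[9:12],2),(p[3:6],2),(p[0:3],1)): 
            draw(m,n,q[:2],q[2],.2 if q is not None and len(q) and abs(q[2])<.7 else .3,.02 if abs(q[2])<.7 else .055,.052 if abs(q[2])<.7 else .072,.072 if abs(q[2])<.7 else .092,k)
    x0=[.4978,-.0438,-1.374,.5910,-.0252,-1.374,.5264,.0557,.197,.5647,-.1365,.197]
    def f2(lab):
        global fit
        return fit(n,lab,rend,x0,[.004,.004,.02]*4,6)
    import scipy.optimize as so
    r,e=f2(l); print(n,(r-x0).reshape(4,3).round(4).tolist(),e)
for k,c,yw,L,W,z in(('off',(.7769,-.069),1.392,.1,.055,1),('end',(.781,.0972),1.287,.07,.02,2)):
    r,e=fit('top',(labels(I['top'])>0).astype(np.uint8),piece(L,W,1),[*c,yw],[.006,.006,.03],5); print(k,r.round(4))
E
```

```text
t 34.5 p [0.5203 0.3719 0.1773] yaw -1.3709 toolz [ 0.     0.001 -1.   ] w 0.0751 F [0.05 0.69 0.51] q [0.57 0.19 1.21 0.   1.73 0.37]
side [[-0.0012, -0.0, -0.0013], [0.0001, 0.0003, -0.0015], [0.0007, 0.0019, -0.0057], [0.0009, 0.0018, 0.0061]] 391.875
top [[0.0008, -0.0001, -0.001], [0.0, -0.0009, -0.0006], [0.0004, 0.0007, 0.0032], [0.0006, 0.0007, 0.0025]] 321.875
off [ 0.7775 -0.0694  1.3981]
end [0.7815 0.0973 1.2785]
```

View pics/f8.png

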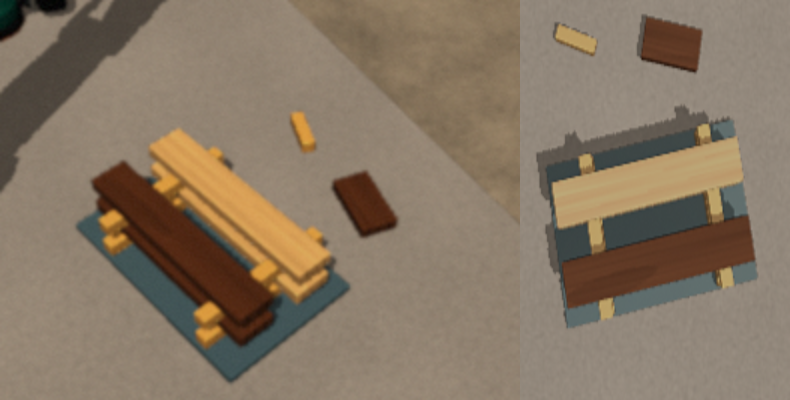

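Both views show a squarely built layer, with the fitted poses within about 2 mm and 0.006 rad of the targets. The two short pieces haven't moved. Handing in.

```bash
python3 -c "
from rig import arm
print(arm.close_job())"
```

```text
the job is handed in; nothing more can be done
None
```

The next layer is built and handed in at about t = 35 s, though the hand-in itself reports no verdict. I laid a pine sticker over each bearer, then the walnut board over the bottom walnut and the ash board over the bottom ash. Each piece was lowered slowly until the force reading showed contact before I let go.

- **Final poses:** fits in both camera views put all four pieces within about 2 mm and 0.006 rad of their targets. The limits are 15 mm, 0.14 rad for stickers and 0.12 rad for boards. The targets come from my own measurement of the bottom stack, where the two cameras agreed to about 2 mm.
- **Heights:** I did not measure these separately. They follow from the tool height at release, about 52 mm (stickers) and 72 mm (boards) above where each piece was picked up on the bench.
- **Short pieces:** the walnut offcut and the pine end are where they started, to within about 1 mm.
- **Arm:** it was about 0.4 m clear of the stack with the gripper empty at hand-in.

No check failed or disagreed, except that my first measuring script stopped with an error and had to be rewritten before the arm moved.

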